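Hold the clipped-corner access tag in the encoder, label up

ROBOT

A 6-joint arm with a two-finger parallel gripper is mounted at the origin on a cart in front of the work surface, level with it; the furniture and walls round the work are solid. World frame = base frame: x ahead of the robot, y to its left, z up, the work surface at z = 0. Lengths are in mm, angles in rad, forces in N, time in s.
With the tool pointing down it reaches from about 250 to 725 mm from the base axis. Payload 9.7 kg.
Tool frame: the origin (TCP) lies midway between the tips of the shut fingers; the grasp point (between the pads) lies 19 mm behind it (env.grip_point_offset is the distance from the TCP to the grasp point, in mm); z points along the fingers, x is the direction in which the jaws open and shut, and the axes are right-handed (so a half turn about z gives the same grasp; the last joint's range is limited). The gripper opens to 85 mm and grips with 20 to 120 N. Pads are 22 mm wide; open, the fingers measure 114 mm over their backs; the gripper's body (76 mm by 85 mm) begins 54 mm behind the grasp point. The pads swing forward as they close: fully open they stand 13 mm farther back than shut.
Start: joints at [-1.306, 0.087, 0.176, 1.66, 0, 1.571], TCP at [143.941, -530.827, 231.284] pointing down, gripper open.
Joint ranges: [-3.13, 3.13], [-0.85, 1.81], [-1.15, 1.24], [-2.2, 2.28], [-1.44, 1.52], [-3.14, 3.14]. Speed limits (rad/s): [2.22, 2.22, 2.57, 3.14, 3.14, 3.14].

INTERFACE

Orientations are given as a rotation vector (axis times angle).
In Python, from station import env, eoat, solver, telemetry, eyes gives the robot as it stands. The module is installed in compiled form; this text tells all that it offers. Calls block until the motion is done:
- env.move_pose(position, orientation): joint-space move of the TCP to a pose.
- env.servo_line(position, max_speed=150, frame=None, threshold=None): straight line of the TCP; frame=None keeps the orientation; max_speed is the mean speed in mm/s. With threshold (N) it stops when the force on the tool has changed by that much, and returns True; else False.
- env.movej(angles): joint-space move.
- eoat.gripper_to(opening, squeeze=None): finger opening in mm; squeeze is the grip in N (None keeps the last); returns when the fingers have stopped.
- env.hold(seconds).
- solver.ik(position, orientation): joint angles nearest the present ones, or None.
- telemetry.get_state(): the state.
- eyes.get_image(name): name is "scene" or "top" or "wrist"; returns (picture, depth): 384x512x3 uint8, blue, green, red; 384x512 float32, mm along the optical axis (not along the pixel's ray), 0 where there is no reading.
- eyes.camera_info(name): a dict with "camera_matrix" (3x3 intrinsics, pixels), "eye" and "attitude" of the camera in the world; the wrist camera has in their place "tool_from_camera" (4x4, takes a point from camera to tool coordinates, whose origin is the TCP and whose axes are the tool frame's). Camera axes: x right, y up, looking along -z (the intrinsics and any distortion apply to the point x, -y, -z); pixel columns grow to the right and rows downward; lengths in mm; the calibration is good to about 2 mm. The wrist camera is an equidistant fisheye: a pixel r from the principal point sees the ray r / f radians off the axis. A picture is of the moment at which its call begins: read the wrist's pose just before it. camera_info takes no time and is no camera call.
A pose or a line that the arm cannot do raises env.IKError and nothing moves.
- env.hand_in(): hands the job in, once; it reports no verdict.
The state is a dict: "time": time; "joints": joint angles; "dq": joint speeds; "joint_torque": joint torques, N m; "eef_pos": TCP position; "ee_rot": TCP orientation; "wrist_force": force on the tool from outside, world axes, zero at the start; "torque": the same for the moment, N m; "finger_gap": finger opening in mm.
Only numpy, scipy, OpenCV 4.12 (cv2) and the standard library are available. Lean on these libraries where they do the work, as an engineer would, in place of code of your own. Each camera call takes 0.05 s, during which the arm holds its last target. There are 200 camera calls.

TASK

Three access tags stand in the wooden stand; take the one that has a clipped corner and push it, contact edge first, fully home into the sloping slot of the desk encoder against its spring ejector, with its label side up and its clipped corner at the left as one faces the slot, as the raised pictogram above the slot shows. Leave the other two tags in the stand. The spring pushes the tag out again as soon as it is let go, so the program finishes while still holding it pressed home.

Things in the scene. Friction and masses are not known exactly. Their poses are not given: they have to be found in the camera images.
- access_tag_center (a point): Centre of the tag to take: grey plate 86 x 54 x 5 mm, about 40 g, upright on its long contact edge in a stand slot. x points out of the label face (six brass contacts on the other face, low), y along the 86 mm, z from the contact edge (27 mm below) to the top edge (27 mm above). Its one clipped corner, 12 x 12 mm, is at +y, +z: upper right when one faces the label.
- plain_tag_a_center (a point): Centre of a second tag, same size, material, label and axes, but with no clipped corner; stands in another slot and stays there.
- plain_tag_b_center (a point): Centre of a third tag, likewise with no clipped corner; stands in another slot and stays there.
- tag_stand: Wooden stand, fixed, any yaw, both ends alike; origin at mid underside. Foot 144 (x) x 110 (y) x 6 mm, block 136 x 102 mm, top 32 mm above the bench. Three slots along y at x = -45, 0, +45 mm, 6.8 mm wide, 88.5 long, floor 10 mm above the bench: tags stand 32 mm proud, 40 mm between neighbours' faces. Which slot holds which tag varies.
- encoder_slot: Slot in the sloping front of the fixed grey desk encoder (121 deep, 150 wide, 108 mm high). Origin: middle of the mouth, 72 mm above the bench. z points out of the slot, 40 deg from vertical; y along the slot to the left as one faces it; x up the slope, the side the label must face (a tag put in right has axes parallel to these). 7 x 89 mm; rim 3 mm proud, flared to 14 x 96 mm, pictogram upslope.
- ejector (a joint): Spring ejector in the slot, m: 0 = at rest, its bar 14 mm inside the mouth; 0.010 = at its stop, tag fully home: contact edge 24 mm inside the mouth, tag centre 3 mm outside it, 30 mm of the tag sticking out. Takes about 2 N to start and 5 N at the stop; springs back when let go.

How it is judged (in metres and radians):
On the way:
1. the clipped-corner tag is lifted out of the stand in the gripper (height (world z) of access_tag_center above 0.08 m and contact force between the fingers and access_tag above 0.5 N), for 0.2 s.
At the end, for the whole second after the job is handed in: The clipped-corner tag sits in the encoder's slot, contact edge in, label face up (clipped corner at the left as one faces the slot), within 4 mm and about 7 degrees of the slot, pressing the ejector at least 8 of its 10 mm, and the fingers still hold it (value of joint ejector above 0.008 m and angle between access_tag_center's own x axis and vertical below 1.1 rad and angle between the z axis of access_tag_center and the z axis of encoder_slot, either way round below 0.12 rad and angle between the x axis of access_tag_center and the x axis of encoder_slot, either way round below 0.2 rad and x of access_tag_center in the frame of encoder_slot between -0.004 and 0.004 m and y of access_tag_center in the frame of encoder_slot between -0.004 and 0.004 m and z of access_tag_center in the frame of encoder_slot between 0 and 0.007 m and contact force between the fingers and access_tag above 0.5 N); the arm keeps its last pose, push and grip.
It fails at once if another tag is pulled out of its place in the stand (moved more than 15 mm) (distance of any of plain_tag_a_center, plain_tag_b_center from where it was at the start of the episode above 0.015 m).
It also fails if it takes over 40 s, if anything falls off the work surface, if the arm or the gripper's body presses on something with over 40 N, if the wrist force passes 120 N, or if a joint passes its speed limit or range.

## Working session

There is one attempt and no reset: what is moved stays moved. The work goes in short steps, each a Python script; the robot and the scene stay as the last script left them, time stands still between calls to the robot, and variables do not carry over. Pictures are saved under pics/ and viewed, about 8 in all and at most 12, crops included, and the job is handed in when it is done.

```bash
mkdir -p pics; ls; cat > h.py <<'E'
import numpy as np, cv2
from scipy.spatial.transform import Rotation as R
from station import env, eoat, solver, telemetry, eyes
def cloud(name):
    st=telemetry.get_state(); im,d=eyes.get_image(name); ci=eyes.camera_info(name); K=np.array(ci["camera_matrix"])
    v,u=np.mgrid[:384,:512]
    return im,d,ci,K
E
python3 - <<'E'
from h import *
for n in ("scene","top"):
    im,d=eyes.get_image(n); cv2.imwrite(f"pics/{n}0.png",im); np.save(n+"_d.npy",d); cv2.imwrite(n+"_im.png",im)
    print(n,{k:np.array(v).round(3).tolist() if not isinstance(v,str) else v for k,v in eyes.camera_info(n).items()})
print(eyes.camera_info("wrist"), telemetry.get_state(), env.grip_point_offset)
a=cv2.imread("pics/scene0.png");b=cv2.imread("pics/top0.png")
E
```

```text
pics
scene {'camera_matrix': [[487.944, 0.0, 265.529], [0.0, 487.944, 192.148], [0.0, 0.0, 1.0]], 'eye': [-58.821, 566.327, 638.305], 'attitude': [0.407, -1.145, -2.205]}
top {'camera_matrix': [[379.64, 0.0, 256.162], [0.0, 379.64, 186.853], [0.0, 0.0, 1.0]], 'eye': [369.613, -49.643, 935.053], 'attitude': [0.077, -0.081, -1.566]}
{'camera_matrix': array([[297.31863964,   0.        , 257.21882411],
       [  0.        , 297.31863964, 192.20098229],
       [  0.        ,   0.        ,   1.        ]]), 'tool_from_camera': array([[ 9.99999693e-01,  7.52470400e-04,  2.16425210e-04,
        -8.90994988e-01],
       [ 7.82857856e-04, -9.65697031e-01, -2.59670235e-01,
        -6.58121863e+01],
       [ 1.36070163e-05,  2.59670325e-01, -9.65697324e-01,
        -1.41655928e+02],
       [ 0.00000000e+00,  0.00000000e+00,  0.00000000e+00,
         1.00000000e+00]])} {'time': 0.1, 'joints': array([-1.30600697e+00,  8.74024719e-02,  1.75206035e-01,  1.65978009e+00,
       -1.35690348e-05,  1.57080178e+00]), 'dq': array([ 8.64305253e-04, -2.91079884e-03,  2.22381972e-03, -1.78677024e-04,
       -7.31691691e-05,  2.66936303e-04]), 'joint_torque': array([-2.08456145e-04, -5.21558905e+01,  4.65653944e+01,  1.60364405e-02,
       -4.17957210e-05,  2.30668391e-06]), 'eef_pos': array([ 143.88226222, -530.63938293,  230.65162192]), 'ee_rot': array([-2.49468292e+00,  1.90832968e+00,  1.48506281e-03]), 'wrist_force': array([-0.2002711 ,  0.68021862,  0.37506104]), 'torque': array([ 0.05194213, -0.01722669,  0.01215473]), 'finger_gap': 84.79219043022717} 18.700000000000003
```

View pics/scene0.png

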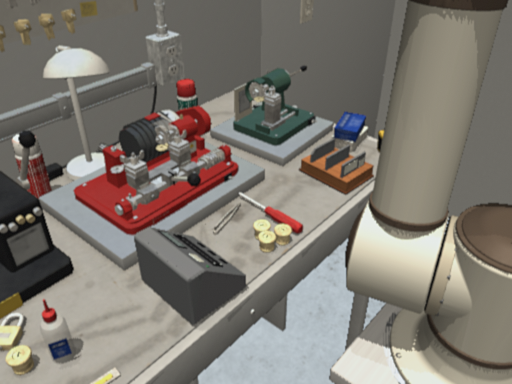

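View pics/top0.png

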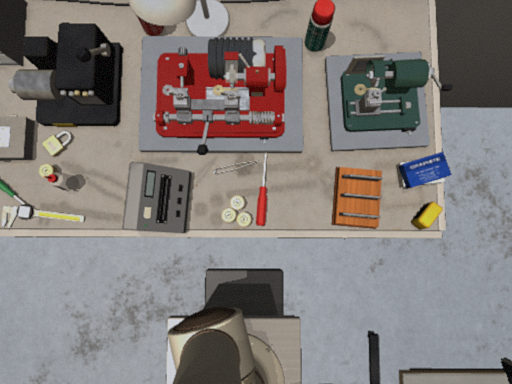

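```bash
cat > h.py <<'E'
import numpy as np, cv2
from scipy.spatial.transform import Rotation as R
from station import env, eoat, solver, telemetry, eyes
def world(name,d,st=None):
    ci=eyes.camera_info(name); K=np.array(ci["camera_matrix"])
    v,u=np.mgrid[:384,:512]; a=(u-K[0,2])/K[0,0]; b=(v-K[1,2])/K[1,1]
    if name=="wrist":
        r=np.hypot(a,b)+1e-9; s=np.tan(np.minimum(r,1.5))/r; a=a*s; b=b*s
        T=np.array(ci["tool_from_camera"]); P=np.stack([a*d,-b*d,-d],-1)
        P=P@T[:3,:3].T+T[:3,3]
        return P@R.from_rotvec(st["ee_rot"]).as_matrix().T+np.array(st["eef_pos"])
    P=np.stack([a*d,-b*d,-d],-1)
    return P@R.from_rotvec(ci["attitude"]).as_matrix().T+np.array(ci["eye"])
def shot(name,tag):
    st=telemetry.get_state(); im,d=eyes.get_image(name); cv2.imwrite(f"pics/{tag}.png",im)
    return im,d,world(name,d,st)
E
python3 - <<'E'
from h import *
for n in("top","scene"):
    d=np.load(n+"_d.npy"); im=cv2.imread(n+"_im.png"); W=world(n,d); 
    bench=W[np.abs(W[...,2])<15]; print(n,"bench z",np.median(bench[:,2]))
    hsv=cv2.cvtColor(im,cv2.COLOR_BGR2HSV)
    x,y,z=W[...,0],W[...,1],W[...,2]
    m=(d>0)&(x>250)&(x<450)&(y>-400)&(y<-200)&(z>26)&(z<38)&(hsv[...,1]>120)&(hsv[...,0]<20)
    p=W[m]; print("stand top n",len(p),p.mean(0)); 
    if len(p): print(cv2.minAreaRect(p[:,:2].astype(np.float32)))
    m=(d>0)&(x>240)&(x<440)&(y>100)&(y<330)&(z>20)&(z<130)
    p=W[m]; print("enc",len(p),p.min(0),p.max(0),cv2.minAreaRect(p[:,:2].astype(np.float32)))
    t=(d>0)&(x>250)&(x<450)&(y>-400)&(y<-200)&(z>45)&(z<80)
    k,l=cv2.connectedComponents(t.astype(np.uint8))
    for i in range(1,k):
        q=W[l==i]; 
        if len(q)>8: print(" tag",len(q),q.mean(0),q[:,2].max(),cv2.minAreaRect(q[:,:2].astype(np.float32)))
im=cv2.imread("scene_im.png")[130:200,290:390]; im2=cv2.imread("top_im.png")[155:240,115:200]
cv2.imwrite("pics/c1.png",np.hstack([cv2.resize(im,(500,350),interpolation=2),cv2.resize(im2,(300,350),interpolation=2)]))
E
```

```text
top bench z -0.4636564769970164
stand top n 1125 [ 409.1659958  -293.47382837   31.73757191]
((412.6474914550781, -293.81646728515625), (101.46357727050781, 81.95753479003906), 85.07728576660156)
enc 2332 [352.7762245  112.7305654   20.29721785] [439.99600428 237.54182747 111.85021486] ((400.0113220214844, 176.04010009765625), (121.85309600830078, 88.32645416259766), 85.69511413574219)
 tag 112 [ 439.14820207 -295.42429489   60.65398649] 67.2590618762182 ((439.5213623046875, -296.32220458984375), (84.45140838623047, 5.3142619132995605), 84.80121612548828)
 tag 106 [ 394.61335022 -290.93309825   61.15963198] 66.01988267814124 ((394.7601013183594, -292.283203125), (83.91960906982422, 5.429142951965332), 84.83877563476562)
scene bench z -0.3424252071590672
stand top n 497 [ 402.80370784 -278.48509066   30.97888838]
((409.0362548828125, -290.69677734375), (104.71361541748047, 74.66669464111328), 84.83955383300781)
enc 4164 [351.39991176 115.24085309  20.06894929] [439.98696852 242.1701539  110.49174626] ((399.4210205078125, 178.84376525878906), (121.17937469482422, 90.05087280273438), 85.8850326538086)
 tag 187 [ 439.63157379 -292.1130534    56.01796083] 66.06784796824445 ((439.8312683105469, -295.5792236328125), (87.86453247070312, 8.668726921081543), 83.81814575195312)
 tag 197 [ 394.76323798 -287.72367428   55.91369086] 65.76741095883676 ((395.6545715332031, -289.8343811035156), (89.93783569335938, 8.173189163208008), 84.50614929199219)
```

View pics/c1.png

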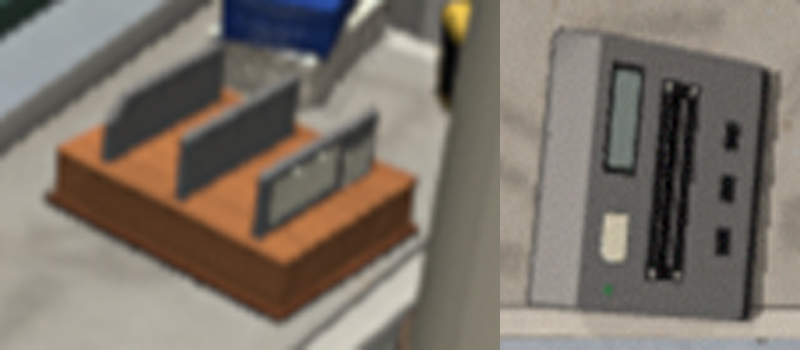

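```bash
python3 - <<'E'
from h import *
for n in("top","scene"):
    d=np.load(n+"_d.npy"); im=cv2.imread(n+"_im.png"); W=world(n,d); 
    hsv=cv2.cvtColor(im,cv2.COLOR_BGR2HSV); x,y,z=W[...,0],W[...,1],W[...,2]
    m=(d>0)&(x>320)&(x<540)&(y>-380)&(y<-200)&(z>26)&(z<38)&(hsv[...,1]>120)&(hsv[...,0]<20)
    p=W[m]; print(n,"stand top",len(p),cv2.minAreaRect(p[:,:2].astype(np.float32)))
    t=(d>0)&(x>320)&(x<540)&(y>-380)&(y<-200)&(z>42)&(z<80)
    k,l=cv2.connectedComponents(t.astype(np.uint8))
    for i in range(1,k):
        q=W[l==i]; 
        if len(q)>8: print(" tag",len(q),q.mean(0),q[:,2].max(),cv2.minAreaRect(q[:,:2].astype(np.float32)))
    m=(d>0)&(x>320)&(x<560)&(y>90)&(y<330)&(z>20)&(z<130)
    k,l,s,c=cv2.connectedComponentsWithStats(m.astype(np.uint8)); i=1+np.argmax(s[1:,4]); p=W[l==i]
    print("enc",len(p),cv2.minAreaRect(p[:,:2].astype(np.float32)),p[:,2].max())
    # slope plane
    dx=cv2.GaussianBlur(W.astype(np.float32),(5,5),0); N=np.cross(np.gradient(dx,axis=1),np.gradient(dx,axis=0)); N/=np.linalg.norm(N,axis=-1,keepdims=True)+1e-9; N*=np.sign(N[...,2:])
    q=(l==i)&(N[...,2]>.7)&(N[...,2]<.85); P=W[q]; 
    for _ in range(4):
        c0=P.mean(0); v=np.linalg.svd(P-c0)[2][2]; v*=np.sign(v[2]); P=W[q][np.abs((W[q]-c0)@v)<1.5]
    print("slope",len(P),c0,v,np.degrees(np.arccos(v[2])),"yaw",np.degrees(np.arctan2(v[1],v[0])))
    h=(l==i)&(np.abs((W-c0)@v)<8)&(cv2.cvtColor(im,cv2.COLOR_BGR2GRAY)<45)
    k2,l2,s2,cc=cv2.connectedComponentsWithStats(h.astype(np.uint8))
    for j in range(1,k2):
        if s2[j,4]>40: g=W[l2==j]; print(" dark",s2[j],g.mean(0),cv2.minAreaRect(g[:,:2].astype(np.float32)))
E
```

```text
top stand top 1931 ((439.2587890625, -296.3934326171875), (101.55671691894531, 135.04891967773438), 84.75820922851562)
 tag 131 [ 483.6606357  -300.65386363   58.51217315] 67.59968425255192 ((484.4969787597656, -301.626220703125), (86.30702209472656, 5.760441303253174), 84.8771743774414)
 tag 119 [ 439.1254326  -294.79413691   59.62207493] 67.2590618762182 ((439.5213623046875, -296.32220458984375), (84.45140838623047, 5.3142619132995605), 84.80121612548828)
 tag 109 [ 394.59719018 -290.6694255    60.70038745] 66.01988267814124 ((394.7601013183594, -292.283203125), (83.91960906982422, 5.429142951965332), 84.83877563476562)
enc 4088 ((430.8055419921875, 173.72203063964844), (121.85309600830078, 150.08914184570312), 85.69511413574219) 112.68641364453947
slope 859 [425.60821053 164.00331618  75.52138607] [-0.04726081 -0.64248795  0.764837  ] 40.10750656929674 yaw -94.20704657171812
 dark [157 175  14  48 288] [429.10520924 158.99320617  74.10616247] ((429.0732421875, 158.98765563964844), (20.56637191772461, 107.37008666992188), 85.0278549194336)
scene stand top 732 ((440.5543518066406, -
[... 324 characters left out ...]
439.86572265625, -295.26104736328125), (88.50460815429688, 8.668726921081543), 83.81814575195312)
 tag 224 [ 394.65360194 -287.71864641   54.41207962] 65.76741095883676 ((395.6545715332031, -289.8343811035156), (89.93783569335938, 8.173189163208008), 84.50614929199219)
enc 6220 ((457.0602111816406, 166.1609344482422), (146.26187133789062, 208.97027587890625), 88.26131439208984) 110.49174626193337
slope 195 [431.75538494 149.93822908  61.62822724] [-0.00368213 -0.54789839  0.83653679] 33.22380011860096 yaw -90.38504792376396
 dark [177 235  43  31 170] [429.02728315 160.34441104  73.9159922 ] ((429.51165771484375, 160.7692108154297), (19.35814094543457, 109.84989166259766), 85.81427001953125)
```

```bash
cat >> h.py <<'E'
def rot(yaw,s): # tool down, tool x = s * direction(yaw)
    e=s*np.array([np.cos(yaw),np.sin(yaw),0]); z=np.array([0,0,-1.]); return R.from_matrix(np.stack([e,np.cross(z,e),z],1))
def slotaxes(yaw): # yaw of upslope horizontal direction
    h=np.array([np.cos(yaw),np.sin(yaw),0]); k=np.array([0,0,1.]); a=np.radians(40)
    z=-np.sin(a)*h+np.cos(a)*k; x=np.cos(a)*h+np.sin(a)*k; return np.stack([x,np.cross(z,x),z],1)
def rotslot(yaw,s):
    S=slotaxes(yaw); return R.from_matrix(np.stack([s*S[:,0],-s*S[:,1],-S[:,2]],1))
E
python3 - <<'E'
from h import *
ty=np.radians(-5.2); sy=np.radians(85.7); t=np.array([484.5,-301,0]); c=np.array([429.1,159.3,72]); S=slotaxes(sy); print(S)
for s in(1,-1):
    for nm,p,r in [("view",t+[0,0,220],rot(ty,s)),("grasp",t+[0,0,40],rot(ty,s)),("lift",t+[0,0,160],rot(ty,s)),("pre",c+S[:,2]*120,rotslot(sy,s)),("home",c+S[:,2]*5.5,rotslot(sy,s))]:
        q=solver.ik(p,r.as_rotvec()); print(s,nm,None if q is None else np.round(q,2))
E
```

```text
[[ 0.05743704 -0.99718513 -0.0481954 ]
 [ 0.76388813  0.07497873 -0.64097825]
 [ 0.64278761  0.          0.76604444]]
1 view [-0.56  0.13  0.2   1.64 -0.    1.11]
1 grasp [-0.56  0.15 -0.13  1.3  -0.    1.11]
1 lift [-0.56  0.12  0.07  1.52 -0.    1.11]
1 pre [-0.24 -0.18 -0.34  1.55  0.69 -0.21]
1 home [-0.06 -0.21 -0.54  1.24  0.7   0.01]
-1 view [-0.56  0.13  0.2   1.64  0.   -2.04]
-1 grasp [-0.56  0.15 -0.13  1.3   0.   -2.04]
-1 lift [-0.56  0.12  0.07  1.52  0.   -2.04]
-1 pre [-0.24 -0.18 -0.34  1.55  0.69  2.93]
-1 home [-0.06 -0.21 -0.54  1.24  0.7  -3.13]
```

```bash
python3 - <<'E'
from h import *
ty=np.radians(-5.2)
env.move_pose([490,-310,170],rot(ty,1).as_rotvec()); env.hold(0.3)
im,d,W=shot("wrist","w1"); np.save("w1.npy",W)
print(telemetry.get_state()["eef_pos"],telemetry.get_state()["time"])
x,y,z=W[...,0],W[...,1],W[...,2]
t=(d>0)&(x>340)&(x<540)&(y>-380)&(y<-220)&(z>50)&(z<75)
k,l=cv2.connectedComponents(t.astype(np.uint8))
for i in range(1,k):
    q=W[l==i]
    if len(q)>30:
        a=q[q[:,2]>58]; print(" tag",len(q),q.mean(0),np.percentile(q[:,2],[50,95]),cv2.minAreaRect(a[:,:2].astype(np.float32)))
E
```

```text
[ 489.74333995 -310.41251858  170.06731427] 1.9833
 tag 752 [ 440.93720672 -292.72825429   60.65412525] [62.45384884 63.83026822] ((440.1929016113281, -295.29559326171875), (84.75751495361328, 5.861190319061279), 85.22015380859375)
 tag 601 [ 485.04357797 -298.96032192   61.67968994] [62.71001795 64.03584032] ((484.40155029296875, -303.0300598144531), (78.51744842529297, 4.458439350128174), 84.43437957763672)
 tag 872 [ 396.52965725 -289.31809354   59.78089491] [61.97538    63.74691813] ((395.03717041015625, -291.4419860839844), (85.38694763183594, 6.574967861175537), 85.0790786743164)
```

View pics/w1.png

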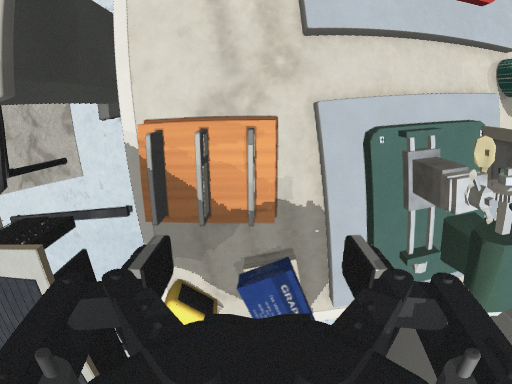

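```bash
python3 - <<'E'
from h import *
d=np.load("top_d.npy"); W=world("top",d); x,y,z=W[...,0],W[...,1],W[...,2]
m=(d>0)&(np.hypot(x-485,y+300)<95)&(z>70)&(z<300); print("obst",m.sum(), W[m].min(0) if m.any() else "")
ty=np.radians(-5.1); o=rot(ty,1).as_rotvec()
eoat.gripper_to(26,40)
c=[484.8,-299.8]
env.move_pose(c+[110],o)
hit=env.servo_line(c+[40],max_speed=60,threshold=8); s=telemetry.get_state(); print(hit,s["eef_pos"],s["finger_gap"],s["wrist_force"])
if not hit:
    eoat.gripper_to(0,50); env.hold(0.2); s=telemetry.get_state(); print(s["finger_gap"],s["wrist_force"],s["eef_pos"],s["time"])
E
```

```text
obst 0 
False [ 485.0643351  -299.93863979   40.4758631 ] 26.133317479107305 [ 0.39370207 -0.06842828 -0.25704568]
4.01621392835745 [-0.41562661  0.27397816  5.48370915] [ 485.04176518 -299.96794132   40.46551947] 4.7667
```

```bash
python3 - <<'E'
from h import *
env.servo_line([484.8,-299.8,150],max_speed=100); env.hold(0.3)
s=telemetry.get_state(); print(s["finger_gap"],s["eef_pos"],s["wrist_force"])
sy=np.radians(85.7); S=slotaxes(sy); c=np.array([429.1,159.3,72]); o=rotslot(sy,1).as_rotvec()
env.move_pose([440,-60,230],o)
env.move_pose(c+130*S[:,2]-40*S[:,0],o); env.hold(0.3)
im,d,W=shot("wrist","w2"); np.save("w2.npy",W); shot("scene","s2"); s=telemetry.get_state(); print(s["finger_gap"],s["eef_pos"],s["time"])
a=cv2.resize(im,(640,480)); cv2.imwrite("pics/w2b.png",a)
sc=cv2.imread("pics/s2.png")[120:330,100:380]; cv2.imwrite("pics/s2b.png",cv2.resize(sc,(800,600),interpolation=2))
E
```

```text
3.837042489406699 [ 484.6901796  -299.73638231  149.67722877] [ 0.74559564  0.72283538 -0.18048616]
3.7658333989329775 [420.88339879  44.91888898 146.06470489] 8.8
```

View pics/w2b.png

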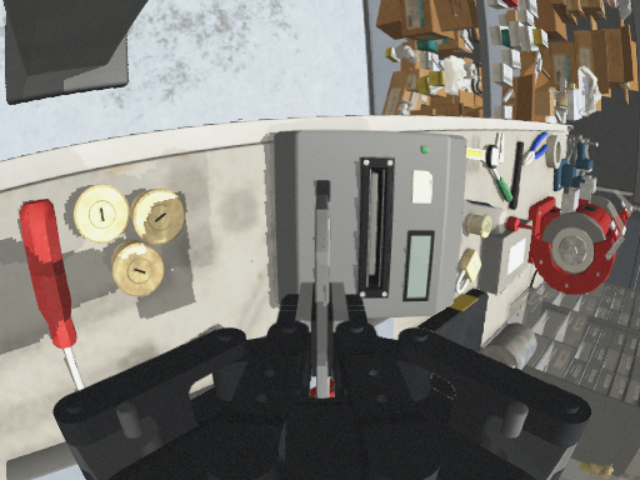

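View pics/s2b.png

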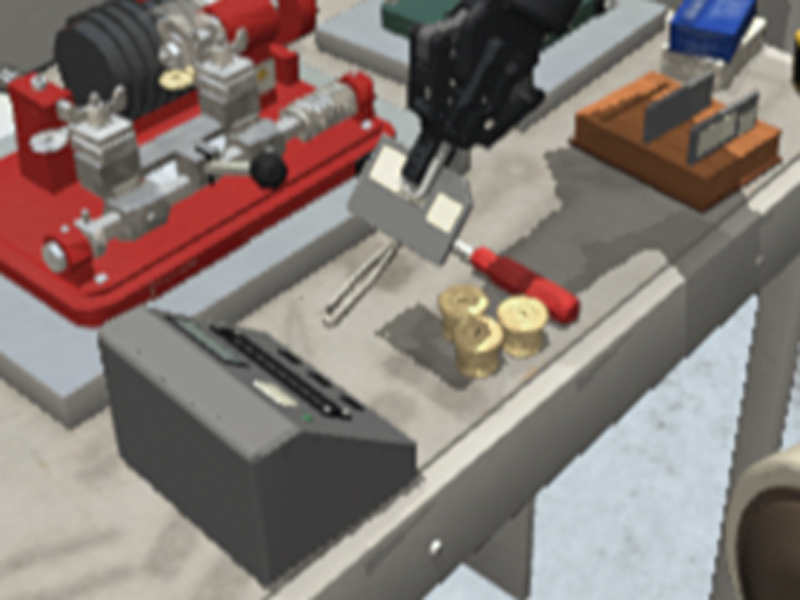

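```bash
python3 - <<'E'
from h import *
W=np.load("w2.npy"); im=cv2.imread("pics/w2.png"); g=cv2.cvtColor(im,cv2.COLOR_BGR2GRAY)
st=telemetry.get_state(); Rt=R.from_rotvec(st["ee_rot"]).as_matrix(); T=(W-st["eef_pos"])@Rt  # tool coords
S=slotaxes(np.radians(85.7)); c=np.array([429.1,159.3,72]); L=(W-c)@S
v,u=np.mgrid[:384,:512]
# slope face around rim
roi=(u>225)&(u<368)&(v>108)&(v<250)
q=roi&(np.abs(L[...,2])<6)&(g>70)&(g<160)&((u<280)|(u>322)); P=W[q]
for _ in range(4):
    c0=P.mean(0); n=np.linalg.svd(P-c0,full_matrices=False)[2][2]; n*=np.sign(n[2]); P=P[np.abs((P-c0)@n)<1.5]
print("slope n",n,"tilt",np.degrees(np.arccos(n[2])),"yaw",np.degrees(np.arctan2(-n[1],-n[0])),"slope z in L",L[q][:,2].mean(),len(P))
dk=((u>285)&(u<322)&(v>120)&(v<243)&(g<60)).astype(np.uint8)
k,l,s,_=cv2.connectedComponentsWithStats(dk); i=1+np.argmax(s[1:,4]); print(s[i])
m=(l==i); A=L[m]; print("rim L pct", np.percentile(A,[1,50,99],axis=0)); 
# rim rectangle from pixel rays intersected with plane z_L = 3 to avoid depth holes
cnt=np.argwhere(m)[:,::-1]; f=np.hypot
ci=eyes.camera_info("wrist"); K=ci["camera_matrix"]; TC=ci["tool_from_camera"]
def ray(uv,zl):
    a=(uv[:,0]-K[0,2])/K[0,0]; b=(uv[:,1]-K[1,2])/K[1,1]; r=np.hypot(a,b); s=np.sin(r)/r
    dd=np.stack([a*s,-b*s,-np.cos(r)],1)@TC[:3,:3].T@Rt.T@S; o=((TC[:3,3]@Rt.T+st["eef_pos"])-c)@S
    return o+dd*((zl-o[2])/dd[:,2])[:,None]
B=ray(cnt.astype(float),3.); print("rim rect (x,y in L at z=3)",cv2.minAreaRect(B[:,:2].astype(np.float32)), np.percentile(B,[1,50,99],axis=0))
# tag edge
t=(np.abs(T[...,0])<9)&(T[...,2]>20)&(T[...,2]<40)&(T[...,1]>-60)&(T[...,1]<20)&(v<250); E=T[t]; print("tag edge tool",len(E),np.percentile(E,[2,50,98],axis=0))
vv=v[t]; 
for lo in range(140,220,10):
    e=E[(vv>=lo)&(vv<lo+10)]; 
    if len(e): print(lo,e.mean(0).round(2),len(e),np.percentile(e[:,0],[5,95]).round(2), np.percentile(e[:,2],95).round(1))
E
```

```text
slope n [-0.05071558 -0.64269645  0.76444045] tilt 40.14276225391793 yaw 85.48810350118177 slope z in L -1.7913677754157074 5688
[ 286  126   29  117 1849]
rim L pct [[-25.73078262 -53.46111355 -17.65525065]
 [  3.81164531   0.80159708   0.87437548]
 [ 12.31228436  53.36326348 142.19541342]]
rim rect (x,y in L at z=3) ((0.11575126647949219, -2.0112991333007812), (24.268095016479492, 113.11446380615234), 0.010956335812807083) [[-11.79194385 -53.34446548   3.        ]
 [  1.74705437   0.70662297   3.        ]
 [ 11.91563816  53.6419236    3.        ]]
tag edge tool 17 [[ -2.31261655 -41.841765    20.38909697]
 [ -0.06098049 -41.68928797  24.78804729]
 [  2.02827196 -41.12274061  26.90583343]]
150 [ -0.19 -41.63  23.75] 17 [-2.27  1.75] 26.7
```

```bash
cat >> h.py <<'E'
sy=np.radians(85.6); S=slotaxes(sy); c=np.array([429.1,159.3,72]); o=rotslot(sy,1).as_rotvec()
def P(x,y,z): return c+S@np.array([x,y,z],float)
def rep(tag=""):
    s=telemetry.get_state(); print(tag,"L",((s["eef_pos"]-c)@S).round(2),"F",(S.T@s["wrist_force"]).round(2),"M",(S.T@s["torque"]).round(2),"gap",round(s["finger_gap"],2),"t",s["time"]); return S.T@s["wrist_force"]
E
python3 - <<'E'
from h import *
eoat.gripper_to(0,80)
env.move_pose(P(.25,.9,80),o); env.hold(.2); rep("pre")
env.servo_line(P(.25,.9,38),max_speed=60); env.hold(.2); rep("above")
h=env.servo_line(P(.25,.9,19),max_speed=20,threshold=6); env.hold(.2); rep(f"in {h}")
shot("scene","s3"); im=cv2.imread("pics/s3.png")[170:330,110:310]; im2=shot("wrist","w3")[0]
cv2.imwrite("pics/s3b.png",np.hstack([cv2.resize(im,(400,320),interpolation=2),cv2.resize(im2[80:280,150:400],(400,320),interpolation=2)]))
E
```

```text
pre L [-0.15  0.54 80.57] F [-0.26 -1.17 -0.65] M [-0.01  0.63 -0.02] gap 3.51 t 9.5833
above L [ 0.31  0.69 38.29] F [-0.05  0.66 -0.57] M [-0.09  0.64  0.01] gap 3.04 t 10.6333
in False L [ 0.24  0.83 19.09] F [ 0.17  0.67 -0.37] M [-0.01  0.59 -0.  ] gap 3.14 t 11.9333
```

View pics/s3b.png

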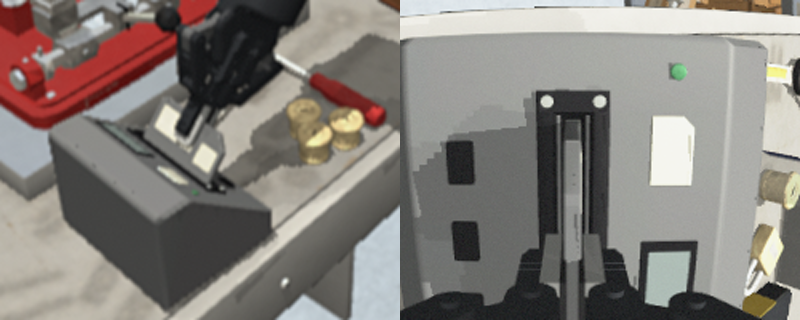

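```bash
python3 - <<'E'
from h import *
f0=rep("start")[2]
for z in np.arange(17,1.9,-1):
    env.servo_line(P(.25,.85,z),max_speed=15); env.hold(.15); f=rep(f"{z:.0f}")
    if f[2]-f0>9 or np.abs(f[:2]).max()>15: break
E
```

```text
start L [ 0.23  0.86 19.05] F [-0.06  0.14  0.02] M [-0.01  0.7  -0.03] gap 2.82 t 12.0333
17 L [ 0.27  0.86 16.99] F [ 0.1  -0.02 -0.66] M [ 0.02  0.63 -0.02] gap 3.29 t 12.4667
16 L [ 0.27  0.77 16.05] F [0.37 0.49 1.18] M [-0.1   0.67  0.04] gap 3.1 t 12.8667
15 L [ 0.29  0.76 15.08] F [-0.05 -0.3   2.12] M [-0.08  0.6  -0.03] gap 3.32 t 13.2667
14 L [ 0.3   0.78 14.04] F [ 0.36 -0.62  1.63] M [-0.18  0.6  -0.01] gap 3.33 t 13.6667
13 L [ 0.28  0.8  13.04] F [ 0.28 -0.6   2.21] M [-0.22  0.51  0.02] gap 2.79 t 14.0667
12 L [ 0.27  0.81 12.02] F [-0.19 -1.66  2.26] M [-0.22  0.56 -0.07] gap 3.31 t 14.4667
11 L [ 0.27  0.78 11.06] F [ 0.76 -1.46  1.72] M [-0.24  0.55 -0.  ] gap 3.33 t 14.8667
10 L [ 0.29  0.8  10.03] F [-0.46 -1.68  3.84] M [-0.23  0.53  0.04] gap 3.21 t 15.2667
9 L [0.3  0.8  9.04] F [-0.53 -2.1   3.05] M [-0.31  0.52 -0.07] gap 3.19 t 15.6667
8 L [0.27 0.83 8.02] F [ 0.64 -0.58  3.61] M [-0.33  0.5  -0.04] gap 3.58 t 16.0667
7 L [0.27 0.82 7.03] F [ 0.36 -1.23  4.12] M [-0.3   0.58  0.  ] gap 3.04 t 16.4667
6 L [0.27 0.8  6.03] F [-0.51 -1.29  5.08] M [-0.27  0.58 -0.01] gap 2.93 t 16.8667
5 L [0.38 0.71 5.82] F [-1.57  3.38 18.73] M [0.86 0.86 0.02] gap 3.27 t 17.2667
```

```bash
python3 - <<'E'
from h import *
env.servo_line(P(.25,.8,5.7),max_speed=15); env.hold(.6); rep("hold")
im2,d,W=shot("wrist","w4"); im=shot("scene","s4")[0][170:330,110:310]
cv2.imwrite("pics/s4b.png",np.hstack([cv2.resize(im,(400,320),interpolation=2),cv2.resize(im2[80:280,150:400],(400,320),interpolation=2)]))
for _ in range(3): env.hold(.1); rep()
E
```

```text
hold L [0.3  0.77 5.93] F [ 0.15  0.07 10.41] M [ 0.19  0.62 -0.01] gap 3.15 t 18.1167
 L [0.32 0.76 5.95] F [-0.84  0.26 10.57] M [ 0.17  0.6  -0.02] gap 3.26 t 18.3167
 L [0.32 0.77 5.93] F [-0.37  0.68  9.59] M [0.19 0.65 0.04] gap 3.22 t 18.4167
 L [0.32 0.79 5.94] F [-0.43  0.47  9.19] M [0.17 0.6  0.  ] gap 3.38 t 18.5167
```

View pics/s4b.png

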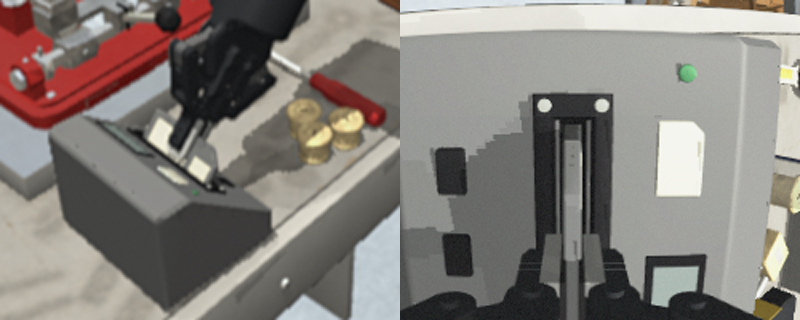

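```bash
python3 -c "
from h import *
rep('final'); env.hand_in()"
```

```text
final L [0.32 0.79 5.94] F [-0.43  0.47  9.19] M [0.17 0.6  0.  ] gap 3.38 t 18.5167
the job is handed in; nothing more can be done
```

I took the clipped-corner tag from the slot farthest from the robot and pushed it contact edge first into the encoder slot. It has its label up and its clipped corner at the left. The job was handed in at 18.5 s, with the arm still pressing it home at an 80 N grip.

**Home:** I could not read the ejector joint, so I judged its travel from the push force.
- The tag met the ejector bar with the tool about 16.3 mm above the mouth.
- The force then rose from 2 N to 5 N over the next 10 mm, and sharply to about 19 N at a hard stop at about 5.9 mm. I had expected the stop at about 6.5 mm.
- I backed off slightly and held steady at 9–10 N, with side forces under 1 N.

**Tag pose:** The tool was centred on the slot with the offset I measured for the tag, and no side load built up. The last wrist and scene pictures show the tag straight in the slot, label up, with its clip on the side the pictogram shows.

**Other tags:** Both were still standing in the stand in a picture taken after the lift, and the arm did not go back there.

**Disagreements:**
- The slope surface measured 1.8 mm below where I had assumed it. This is within the camera calibration, so I relied on the force for depth.
- The finger gap read 3–4 mm on a 5 mm tag. I took that as soft pads squeezing, and the grip never slipped visibly.

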